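Press a tube rack home in a shaker dock

ROBOT

A 7-joint arm with a two-finger parallel gripper is mounted at the origin on the work surface. World frame = base frame: x ahead of the robot, y to its left, z up, the work surface at z = 0. Lengths are in mm, angles in rad, forces in N, time in s.
With the tool pointing down it reaches from about 350 to 900 mm from the base axis. Payload 8.1 kg.
Tool frame: the origin (TCP) lies midway between the tips of the shut fingers; the grasp point (between the pads) lies 19 mm behind it; z points along the fingers, y is the direction in which the jaws open and shut (so a half turn about z gives the same grasp; the last joint's range is limited). The gripper opens to 92 mm and grips with 3 to 60 N. Pads are 19 mm wide; open, the fingers measure 130 mm over their backs; the gripper's body (75 mm by 190 mm) begins 47 mm behind the grasp point.
Start: joints at [1.096, 0.434, 0.025, 1.573, -0.012, 1.134, -0.075], TCP at [227.036, -582.32, 226.742] pointing down, gripper open.
Joint ranges: [-2.62, 2.62], [-0.44, 2.09], [-1.27, 1.32], [0.08, 2.57], [-1.32, 4.46], [0.12, 2], [-2.74, 2.74]. Speed limits (rad/s): [2.22, 2.22, 3.01, 3.01, 3.14, 3.14, 3.14].

INTERFACE

Orientations are given as a rotation vector (axis times angle).
In Python, from workcell import bot gives the robot as it stands.
- The arm moves only by the tool servo_tool, never from a script. Its argument "plan" is one flat list of numbers, 7 for each row, row after row: the opening, from 0 (shut) to 1 (fully open), then the shift along the tool's x, y, z in mm, then the turn, a rotation vector about the tool's x, y, z in degrees. A call has 1 to 20 rows; each row shifts and turns the pose as measured when the row begins, along the tool's axes as they then stand; what a row does not reach is not made up. A row lasts 1/12 s, in which the tool goes at most 41.7 mm and 7.16 degrees, less where a joint would pass 70% of its speed; a pose out of reach is approached as far as the arm can. A call with a gripper value outside its range is refused whole. The fingers move at their own pace and stop on an object; "newtons" is the grip in N (left out, the last holds). Time passes only in rows, so rows that do not move let the fingers close. It gives the time, the measured TCP pose, the force and the opening at its end, in the units of the state.
- bot.sense(): the state, without advancing time (a new reading comes with each control period).
- bot.get_image(name): name is "scene" or "top"; returns the picture (400x640x3 uint8, red, green, blue); there is no depth.
- bot.camera_info(name): a dict with "fovy" (degrees; the focal length in pixels is half the picture's height over the tangent of half this angle, whatever the lens; pixels are square), "cx", "cy" (the principal point, pixels), "world_from_camera" (4x4, takes a point from camera to world coordinates). Camera axes: x right, y down, z forward; pixel columns grow to the right and rows downward; lengths in mm; the calibration is good to about 2 mm. A picture is of the moment at which its call begins. camera_info takes no time and is no camera call.
- bot.sign_off(): hands the job in, once; it reports no verdict.
The state is a dict: "t": time; "qpos": joint angles; "qd": joint speeds; "joint_efforts": joint torques, N m; "ee_pos": TCP position; "tool_rot": TCP orientation; "contact_force": force on the tool from outside, world axes, zero at the start; "moment": the same for the moment, N m; "finger_gap": finger opening in mm.
Only numpy, scipy, OpenCV 4.12 (cv2) and the standard library are available. Lean on these libraries where they do the work, as an engineer would, in place of code of your own. Each camera call takes 0.05 s, during which the arm holds its last target. There are 200 camera calls.

TASK

The yellow tube rack lies loose on the two red-tabbed catches of the white shaker's dock, and someone has parked the amber vial on it. First stand the vial upright on the blue mat; then, holding the hand press by its stem, push the rack straight down on its bare ends, one end and then the other, until both have snapped under the catches and the rack lies fully home, and stand the press upright back on the blue mat. Do not press on the tubes, keep the gripper itself off the rack, and leave the bottle, jar, tip box and pipette where they are.

Things in the scene. Friction and masses are not known exactly. Their poses are not given: they have to be found in the camera images.
- dock: Low white shaker with a rectangular dock, fixed to the bench, 116 x 236 mm, 50 mm high. Origin at the centre of its underside, on the bench; z up, y along its long side. Well 89 mm (x) by 173 mm (y), flat floor 20 mm above the origin, walls up to 50 mm. In the middle of each short end wall a spring catch, 50 mm wide (red tab on the wall top), reaches 5.5 mm into the well and carries the loose rack.
- rack: Yellow rack plate, 86 mm (x) by 170 mm (y), 8 mm thick; origin at the centre of its underside, axes along the dock's. Loose, its underside is about 36 mm above the dock's origin; home, 20 mm (on the floor, under both catches). Each end snaps separately: push that end down about 16 mm; the catch gives way at roughly 10 to 20 N and snaps over the edge; until the other end follows, the rack then slopes by about 5 degrees.
- land_a (a point): Centre of the bare flat top of the rack at the dock's +y end (a paler patch): on the plate's top face, at y = +58 mm from its centre. The bare part reaches from 34 to 85 mm from the centre, all the 86 mm width; the outermost 5 mm goes under the catch. Height above the dock's origin: about 44 mm loose, 28 mm home.
- land_b (a point): The same at the dock's -y end of the rack (y = -58 mm from the rack's centre).
- tubes: Six capped tubes with blue caps fixed in the middle of the rack, 19 mm in diameter, standing 30 mm above the plate's top, in two rows at x = +-20 mm and y = -24, 0, 24 mm. Origin at the centre of the rack's underside. Not to be pressed on.
- vial_center (a point): Amber glass vial with a black cap, a cylinder 34 mm in diameter and 80 mm high, upright, about 80 g; this point is its centre, half-way up, z along its axis. It starts standing on the rack's end at land_a, somewhere along the rack's width.
- mat: Blue mat fixed to the bench, 220 mm (x) by 260 mm (y) and 4 mm thick. Origin at the centre of its underside. The hand press, the bottle and the jar stand on it, and part of it is free.
- press_center (a point): Hand press, upright: flat aluminium foot 60 mm (x) by 30 mm (y), 14 mm high, and in its middle a square black rubber stem, 26 x 26 mm (faces along x and y), up to 140 mm above the underside, with a red 3 mm tip. About 250 g. Point on the stem's axis 70 mm above the underside; z up the stem. It can be gripped across either pair of faces.
- bottle_center (a point): Bystander: amber bottle with blue cap, 62 mm in diameter, 150 mm high, upright on the mat; its centre, half-way up.
- jar_center (a point): Bystander: white jar with red lid, 60 mm in diameter, 90 mm high, upright on the mat; its centre, half-way up.
- tipbox_center (a point): Bystander: green pipette-tip box with a clear lid, 84 mm (x) by 124 mm (y) and 48 mm high, on the bench beyond the dock; its centre, half-way up.
- pipette_center (a point): Bystander: white pipette lying on the bench between the robot and the dock, 240 mm long along its x (from -119 mm to +120 mm), 26 mm wide, 24 mm high; point on its axis, 12 mm above the bench.

How it is judged:
By the outcome, as a careful person would: the job done as asked, in the order asked, and still so for the second after the job is handed in, with the robot touching nothing.
It also fails if it takes over 72 s, if anything falls off the work surface, if the arm or the gripper's body presses on something with over 40 N, if the wrist force passes 120 N, or if a joint passes its speed limit or range.

## Working session

There is one attempt and no reset: what is moved stays moved. The work goes in short steps, Python scripts to look and compute and a tool call to move; the robot and the scene stay as the last step left them, time stands still between calls to the robot, and variables do not carry over. Pictures are saved under pics/ and viewed, about 8 in all and at most 12, crops included, and the job is handed in when it is done.

Besides the shell and the picture viewer there is one more tool, called after "Emit:" by a JSON object that holds its "name" and its "arguments". servo_tool: Moves the arm, as the interface text tells. Its arguments: {"type":"object","properties":{"plan":{"type":"array","items":{"type":"number"}},"newtons":{"type":"number"}},"required":["plan"]}

```bash
mkdir -p pics
python3 - <<'E'
from workcell import bot
import cv2,numpy as np
np.set_printoptions(suppress=True,precision=4)
for n in("scene","top"):
    cv2.imwrite(f"pics/{n}0.png",bot.get_image(n)[:,:,::-1]); print(n,bot.camera_info(n))
print(bot.sense())
E
```

```text
scene {'fovy': 45.23058979854344, 'cx': 322.656157485757, 'cy': 190.53008491850215, 'world_from_camera': array([[   0.7058,    0.3978,   -0.5862, 1115.31  ],
       [   0.7084,   -0.4091,    0.5752, -551.8372],
       [  -0.0111,   -0.8212,   -0.5705,  629.6491],
       [   0.    ,    0.    ,    0.    ,    1.    ]])}
top {'fovy': 55.132558822076426, 'cx': 328.1380255175607, 'cy': 193.369726445518, 'world_from_camera': array([[ -0.0201,  -0.9962,   0.0853, 492.5398],
       [ -0.9998,   0.0206,   0.0055, -11.7418],
       [ -0.0073,  -0.0852,  -0.9963, 916.0001],
       [  0.    ,   0.    ,   0.    ,   1.    ]])}
{'t': 0.1, 'qpos': array([ 1.0964,  0.4352,  0.025 ,  1.574 , -0.0116,  1.134 , -0.0751]), 'qd': array([ 0.0003, -0.0027, -0.0005, -0.0034,  0.0009,  0.0003,  0.0009]), 'joint_efforts': array([  0.003 , -66.9134,   0.9879, -31.515 ,  -0.0606,   0.0374,
         0.0001]), 'ee_pos': array([ 226.8306, -581.8914,  226.0201]), 'tool_rot': array([-3.0861, -0.5803,  0.0006]), 'contact_force': array([0.013 , 0.5484, 0.9803]), 'moment': array([-0.0128, -0.029 ,  0.035 ]), 'finger_gap': 92.17705840293956}
```

View pics/top0.png

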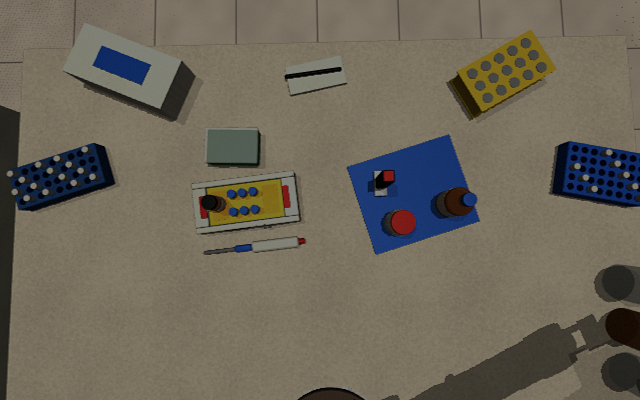

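View pics/scene0.png

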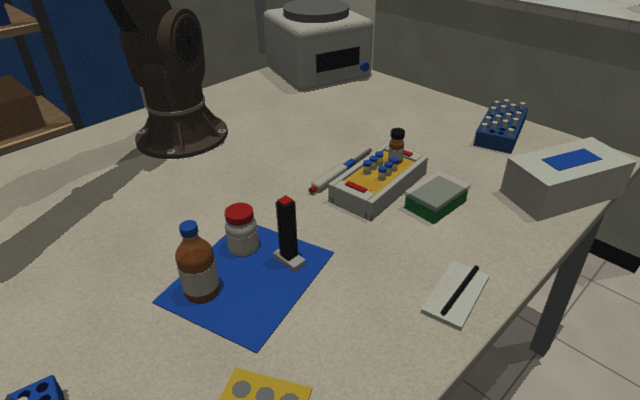

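```bash
cat > h.py <<'E'
import cv2,numpy as np
from workcell import bot
from scipy.spatial.transform import Rotation as R
np.set_printoptions(suppress=True,precision=2)
def cam(n):
    c=bot.camera_info(n); f=200/np.tan(np.radians(c['fovy'])/2)
    return f,c['cx'],c['cy'],np.array(c['world_from_camera'])
def p2w(n,u,v,z):
    f,cx,cy,M=cam(n); d=M[:3,:3]@np.array([(u-cx)/f,(v-cy)/f,1]); o=M[:3,3]
    return o+d*(z-o[2])/d[2]
def w2p(n,P):
    f,cx,cy,M=cam(n); p=(np.atleast_2d(P)-M[:3,3])@M[:3,:3]
    return np.c_[cx+f*p[:,0]/p[:,2],cy+f*p[:,1]/p[:,2]]
E
python3 - <<'E'
from h import *
t=cv2.imread('pics/top0.png')
c=cv2.resize(t[160:245,180:310],None,fx=6,fy=6,interpolation=cv2.INTER_CUBIC);cv2.imwrite('pics/c1.png',c)
c=cv2.resize(t[130:260,340:490],None,fx=5,fy=4.6,interpolation=cv2.INTER_CUBIC) if 0 else cv2.resize(t[130:260,340:490],None,fx=4.5,fy=4.5,interpolation=cv2.INTER_CUBIC);cv2.imwrite('pics/c2.png',c)
# mat by blue mask
hsv=cv2.cvtColor(t,cv2.COLOR_BGR2HSV)
m=cv2.inRange(hsv,(105,150,60),(125,255,255)); m[:, :335]=0;m[:,495:]=0;m[:125]=0
cn=max(cv2.findContours(m,0,2)[0],key=cv2.contourArea)
q=np.array([p2w('top',*p[0],4)[:2] for p in cn],np.float32)
print('mat',cv2.minAreaRect(q), cv2.minAreaRect(cn))
E
```

```text
mat ((566.406494140625, -207.37496948242188), (218.4674835205078, 258.9332275390625), 16.703872680664062) ((412.73272705078125, 193.7149200439453), (91.81439208984375, 109.08486938476562), 71.96571350097656)
```

View pics/c1.png

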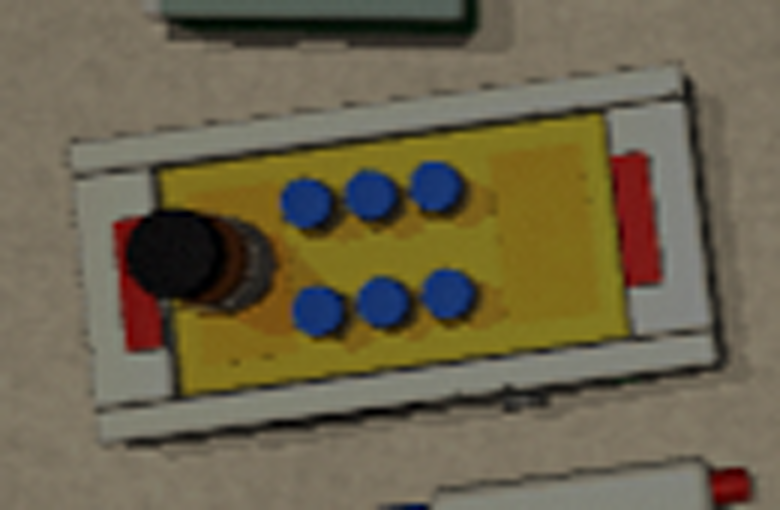

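View pics/c2.png

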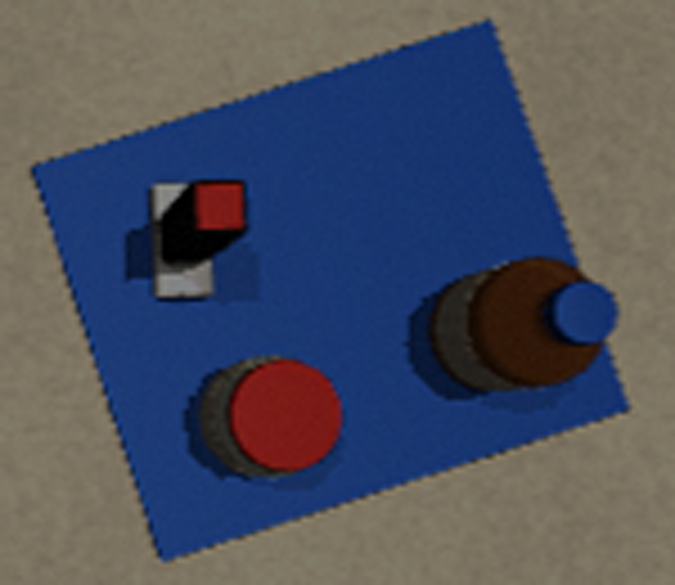

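Run:
```python
from h import *
A=lambda pts,s,o:[((x+.5)/s-.5+o[0],(y+.5)/s-.5+o[1]) for x,y in pts]
o1=(180,160);o2=(340,130)
W=lambda pts,z:np.array([p2w('top',u,v,z) for u,v in pts])[:,:2]
D=W(A([(72,143),(683,68),(720,360),(102,438)],6,o1),50);print('dock',D,D.mean(0),[np.linalg.norm(D[i]-D[i-1]) for i in range(4)])
# long axis: +y is left end
v=(D[0]-D[1])+(D[3]-D[2]);print('ydir deg',np.degrees(np.arctan2(v[1],v[0]))-90)
C=W(A([(308,204),(371,195),(437,187),(320,312),(384,302),(449,294)],6,o1),74);print('tubes',C.mean(0));v=C[0]-C[2]+C[3]-C[5];print(np.degrees(np.arctan2(v[1],v[0]))-90)
print('vial top',W(A([(173,253)],6,o1),124))
T=W(A([(197,182),(245,182),(243,230),(197,230)],4.5,o2),144);print('press top',T,T.mean(0))
F=W(A([(152,184),(213,297),(155,298),],4.5,o2),18);print('foot',F,(F[0]+F[1])/2)
print('jar',W(A([(286,416)],4.5,o2),94),'bottle',W(A([(585,312)],4.5,o2),154))
P=W([(205,253),(304,241)],12);print('pip',P)
B=W([(206,128),(258,129),(259,165),(207,166)],48);print('tipbox',B)
# scene crop
t=cv2.imread('pics/scene0.png')
cv2.imwrite('pics/c3.png',cv2.resize(t[120:320,160:435],None,fx=2.9,fy=2.9,interpolation=cv2.INTER_CUBIC))
```

```text
dock [[595.88 303.86]
 [619.72  71.24]
 [508.64  58.69]
 [484.09 291.4 ]] [552.08 181.3 ] [np.float64(112.48168426302477), np.float64(233.83325517535283), np.float64(111.78142383683901), np.float64(234.00651297670677)]
ydir deg 5.936254889083145
tubes [551.49 181.89]
6.569324202730542
vial top [[548.02 241.47]]
press top [[ 603.81 -120.6 ]
 [ 603.35 -142.23]
 [ 581.59 -140.57]
 [ 582.02 -119.89]] [ 592.69 -130.82]
foot [[ 621.41 -114.73]
 [ 561.27 -144.74]
 [ 561.37 -114.49]] [ 591.34 -129.74]
jar [[ 498.08 -166.23]] bottle [[ 540.82 -288.54]]
pip [[435.72 284.5 ]
 [459.04  52.11]]
tipbox [[724.41 272.49]
 [719.42 152.09]
 [635.35 150.17]
 [635.57 269.56]]
```

View pics/c3.png

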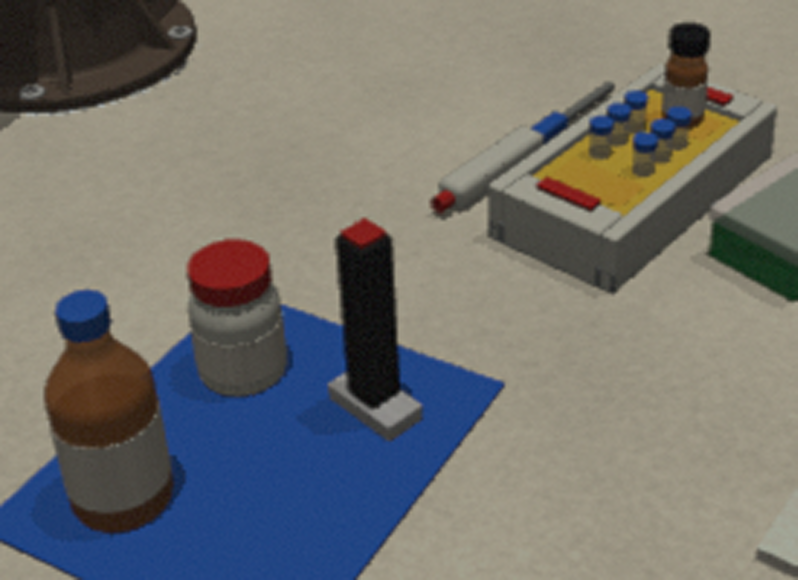

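```bash
cat >> h.py <<'E'
def goal(x,y,z,yaw):
    "remaining shift (tool axes, mm) and turn (deg) to TCP x,y,z pointing down with tool y at yaw deg (mod 180)"
    s=bot.sense(); r=R.from_rotvec(s['tool_rot']); best=None
    for k in (0,180):
        a=np.radians(yaw+k); Y=np.array([np.cos(a),np.sin(a),0]); Z=np.array([0,0,-1.]); g=R.from_matrix(np.c_[np.cross(Y,Z),Y,Z])
        d=(r.inv()*g).as_rotvec(degrees=True)
        if best is None or np.linalg.norm(d)<np.linalg.norm(best[0]): best=(d,g)
    dp=np.array([x,y,z])-s['ee_pos']
    print('t',round(s['t'],2),'pos',s['ee_pos'],'gap',round(s['finger_gap'],1),'F',s['contact_force'],'q',s['qpos'])
    print('turn',best[0],'shift now',r.inv().apply(dp),'shift after turn',best[1].inv().apply(dp))
E
python3 - <<'E'
from h import *
A=lambda p:((p[0]+.5)/2.9-.5+160,(p[1]+.5)/2.9-.5+120)
for n,p,z in(('vial',(690,33),124),('press',(362,233),144),('jar',(229,258),94),('bottle',(83,303),154)):
    print(n,p2w('scene',*A(p),z))
D=[p2w('scene',*A(p),50) for p in((490,193),(614,238),(776,105))];print(np.array(D))
goal(548,241,260,6)
E
```

```text
vial [550.71 239.64 124.  ]
press [ 589.35 -128.4   144.  ]
jar [ 494.6  -162.48   94.  ]
bottle [ 539.97 -286.74  154.  ]
[[517.4   52.93  50.  ]
 [619.54  73.67  50.  ]
 [594.86 304.75  50.  ]]
t 0.1 pos [ 226.83 -581.89  226.02] gap 92.2 F [0.01 0.55 0.98] q [ 1.1   0.44  0.02  1.57 -0.01  1.13 -0.08]
turn [ -0.07  -0.05 -74.7 ] shift now [ 598.13 -650.08  -33.13] shift after turn [784.81 405.43 -33.98]
```

Emit:
{"name": "servo_tool", "arguments": {"plan": [1,0,0,-3,0,0,-6.8,1,0,0,-3,0,0,-6.8,1,0,0,-3,0,0,-6.8,1,0,0,-3,0,0,-6.8,1,0,0,-3,0,0,-6.8,1,0,0,-3,0,0,-6.8,1,0,0,-3,0,0,-6.8,1,0,0,-3,0,0,-6.8,1,0,0,-3,0,0,-6.8,1,0,0,-3,0,0,-6.8,1,0,0,-3,0,0,-6.8]}}

```text
t: 1.02
ee_pos: [225.4, -578.3, 254.1]
tool_rot: [-2.022, -2.387, -0.008]
contact_force: [-0.8, -0.2, 0.1]
finger_gap: 91.3
```

```bash
python3 -c "
from h import *
goal(549,240.6,260,6)"
```

```text
t 1.02 pos [ 225.38 -578.35  254.12] gap 91.3 F [-0.82 -0.25  0.11] q [ 1.3   0.44 -0.27  1.51  0.12  1.22  1.17]
turn [-0.28 -0.77  3.45] shift now [754.74 453.66   2.26] shift after turn [780.63 407.45  -5.88]
```

Emit:
{"name": "servo_tool", "arguments": {"plan": [1,35,21,0,0,0,1,1,35,21,0,0,0,1,1,35,21,0,0,0,1,1,35,19,0,0,0,0.5,1,35,19,0,0,0,0,1,35,19,0,0,0,0,1,35,19,0,0,0,0,1,35,19,0,0,0,0,1,35,19,0,0,0,0,1,35,19,0,0,0,0,1,35,19,0,0,0,0,1,35,19,0,0,0,0,1,35,19,0,0,0,0,1,35,19,0,0,0,0,1,35,19,0,0,0,0,1,35,19,0,0,0,0,1,35,19,0,0,0,0,1,35,19,0,0,0,0,1,35,19,0,0,0,0,1,20,10,0,0,0,0]}}

```text
t: 2.68
ee_pos: [524.1, 171.9, 253.9]
tool_rot: [-2.103, -2.311, 0.002]
contact_force: [-0.4, -1.0, -0.2]
finger_gap: 91.7
```

```bash
python3 -c "
from h import *
goal(549,240.6,260,6)"
```

```text
t 2.68 pos [524.1  171.94 253.88] gap 91.7 F [-0.38 -0.99 -0.2 ] q [ 0.12  0.39 -0.71  1.66  0.25  1.19 -0.56]
turn [-0.71 -0.71 -0.6 ] shift now [66.09 31.17 -5.69] shift after turn [65.69 31.94 -6.12]
```

Emit:
{"name": "servo_tool", "arguments": {"plan": [1,22,10.5,20,-0.3,-0.3,-0.3,1,22,10.5,25,-0.3,-0.3,-0.3,1,22,10.5,25,0,0,0,1,0,0,20,0,0,0,1,0,0,0,0,0,0]}}

```text
t: 3.1
ee_pos: [549.9, 253.1, 159.9]
tool_rot: [-2.09, -2.339, -0.005]
contact_force: [-0.4, -1.7, -0.7]
finger_gap: 91.9
```

```bash
python3 -c "
from h import *
goal(549,240.6,72,6)"
```

```text
t 3.1 pos [549.89 253.13 159.92] gap 91.9 F [-0.44 -1.73 -0.68] q [-0.07  0.55 -0.66  1.67  0.38  1.05 -0.74]
turn [-0.02 -0.32  0.43] shift now [-12.85  -2.25  87.85] shift after turn [-12.37  -2.19  87.92]
```

Emit:
{"name": "servo_tool", "arguments": {"plan": [1,-6,-1,0,0,0,0.2,1,-6,-1,0,0,0,0.2,1,0,0,0,0,0,0,1,0,0,0,0,0,0]}}

```text
t: 3.43
ee_pos: [549.1, 238.2, 161.5]
tool_rot: [-2.101, -2.33, -0.003]
contact_force: [0.0, -0.0, 0.0]
finger_gap: 91.3
```

```bash
python3 -c "
from h import *
goal(549,240.6,72,6)"
```

```text
t 3.43 pos [549.08 238.2  161.52] gap 91.3 F [ 0.02 -0.    0.03] q [-0.04  0.54 -0.66  1.68  0.37  1.05 -0.72]
turn [-0.08 -0.27 -0.08] shift now [ 1.97  0.28 89.53] shift after turn [ 2.4   0.17 89.52]
```

Descend, settle, close gently.

Emit:
{"name": "servo_tool", "arguments": {"plan": [1,1,0,18,0,0,0,1,1,0,18,0,0,0,1,0,0,18,0,0,0,1,0,0,18,0,0,0,1,0,0,12,0,0,0,1,0,0,4,0,0,0,1,0,0,0,0,0,0]}}

```text
t: 4.02
ee_pos: [556.5, 236.3, 80.6]
tool_rot: [2.113, 2.317, 0.025]
contact_force: [-0.2, -0.1, 0.6]
finger_gap: 91.9
```

```bash
python3 -c "
from h import *
goal(549,240.6,72,6)
cv2.imwrite('pics/s1.png',cv2.resize(bot.get_image('scene')[90:230,310:450,::-1],None,fx=4,fy=4))"
```

```text
t 4.02 pos [556.52 236.28  80.6 ] gap 91.9 F [-0.16 -0.07  0.63] q [-0.08  0.63 -0.61  1.76  0.45  0.88 -0.79]
turn [ 0.9  -0.36 -0.73] shift now [ 4.94 -7.23  8.52] shift after turn [ 5.08 -7.03  8.6 ]
```

View pics/s1.png

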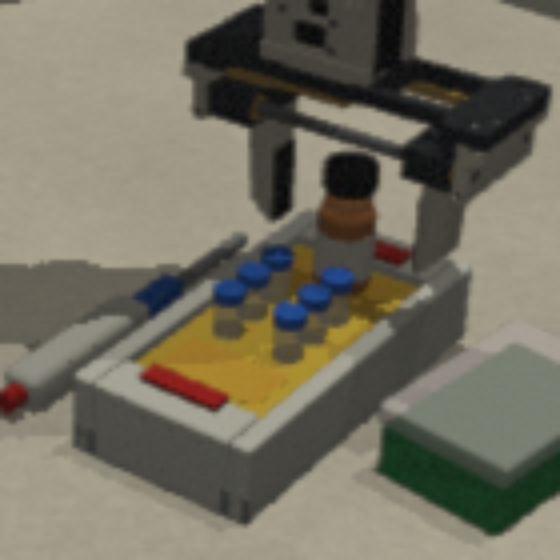

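Emit:
{"name": "servo_tool", "arguments": {"plan": [1,2.5,-3.5,4,0.5,-0.2,-0.4,1,2.5,-3.5,4,0.4,-0.1,-0.3,1,0,0,0,0,0,0,1,0,0,0,0,0,0]}}

```text
t: 4.4
ee_pos: [550.3, 242.2, 75.7]
tool_rot: [2.102, 2.335, 0.006]
contact_force: [-0.5, 0.4, -1.1]
finger_gap: 91.9
```

```bash
python3 -c "
from h import *
goal(549,240.6,72,6)"
```

```text
t 4.4 pos [550.3  242.19  75.65] gap 91.9 F [-0.55  0.43 -1.13] q [-0.09  0.64 -0.61  1.76  0.45  0.89 -0.8 ]
turn [ 0.18 -0.13  0.01] shift now [-1.45 -1.47  3.64] shift after turn [-1.44 -1.46  3.65]
```

Emit:
{"name": "servo_tool", "arguments": {"plan": [1,-1,-1.5,3.5,0,0,0,1,0,0,0,0,0,0,0.3,0,0,0,0,0,0,0.3,0,0,0,0,0,0,0.3,0,0,0,0,0,0,0.3,0,0,0,0,0,0,0.3,0,0,0,0,0,0,0.3,0,0,0,0,0,0,0.3,0,0,0,0,0,0,0.3,0,0,0,0,0,0,0.3,0,0,0,0,0,0], "newtons": 10}}

```text
t: 5.32
ee_pos: [549.3, 241.3, 72.7]
tool_rot: [2.101, 2.334, 0.008]
contact_force: [-0.3, 0.5, 0.2]
finger_gap: 36.5
```

```bash
python3 -c "
from h import *
goal(549,240.6,72,6)"
```

```text
t 5.32 pos [549.26 241.35  72.74] gap 36.5 F [-0.32  0.51  0.21] q [-0.09  0.64 -0.61  1.77  0.46  0.88 -0.8 ]
turn [ 0.27 -0.15  0.02] shift now [-0.72 -0.34  0.74] shift after turn [-0.72 -0.33  0.74]
```

Emit:
{"name": "servo_tool", "arguments": {"plan": [0,0,0,0,0,0,0,0,0,0,0,0,0,0,0,0,0,0,0,0,0,0,0,0,0,0,0,0,0,0,0,0,0,0,0,0,0,0,-10,0,0,0,0,0,0,-15,0,0,0,0,0,0,-20,0,0,0,0,0,0,-25,0,0,0,0,0,0,-25,0,0,0,0,0,0,-25,0,0,0,0,0,0,-20,0,0,0,0,0,0,-10,0,0,0,0,0,0,0,0,0,0], "newtons": 14}}

```text
t: 6.48
ee_pos: [546.5, 240.8, 232.9]
tool_rot: [-2.098, -2.337, -0.004]
contact_force: [0.4, -0.6, -0.4]
finger_gap: 33.5
```

```bash
python3 -c "
from h import *
goal(632,-219,230,6)"
```

```text
t 6.48 pos [546.54 240.81 232.94] gap 33.5 F [ 0.41 -0.58 -0.38] q [-0.03  0.48 -0.69  1.59  0.32  1.19 -0.68]
turn [ 0.07 -0.15  0.15] shift now [-466.33   35.68    1.75] shift after turn [-466.22   36.93    2.94]
```

Emit:
{"name": "servo_tool", "arguments": {"plan": [0,-10,1,0,0,0,0,0,-20,2,0,0,0,0,0,-30,2,0,0,0,0,0,-30,2,0,0,0,0,0,-30,2,0,0,0,0,0,-30,2,0,0,0,0,0,-30,2,0,0,0,0,0,-30,2,0,0,0,0,0,-30,2,0,0,0,0,0,-30,2,0,0,0,0,0,-30,2,0,0,0,0,0,-30,2,0,0,0,0,0,-30,2,0,0,0,0,0,-30,2,0,0,0,0,0,-30,2,0,0,0,0,0,-25,2,0,0,0,0,0,-20,2,0,0,0,0,0,-10,1,0,0,0,0,0,0,0,0,0,0,0,0,0,0,0,0,0,0]}}

```text
t: 8.15
ee_pos: [615.9, -267.8, 198.0]
tool_rot: [-2.079, -2.31, 0.044]
contact_force: [0.6, 0.7, 0.3]
finger_gap: 33.8
```

```bash
python3 -c "
from h import *
goal(632,-219,33,6)"
```

```text
t 8.15 pos [ 615.87 -267.76  197.99] gap 33.8 F [0.62 0.68 0.31] q [ 0.66  0.63 -0.57  1.4   0.35  1.26  0.16]
turn [-2.51 -0.35  0.02] shift now [ 45.8   28.35 164.19] shift after turn [ 46.81  21.14 164.99]
```

Emit:
{"name": "servo_tool", "arguments": {"plan": [0,10,7,0,-0.8,-0.2,0,0,12,7,0,-0.8,-0.2,0,0,12,5,10,-0.8,0,0,0,5,2,20,0,0,0,0,0,0,20,0,0,0,0,0,0,20,0,0,0,0,0,0,15,0,0,0,0,0,0,5,0,0,0,0,0,0,0,0,0,0,0,0,0,0,0,0,0]}}

```text
t: 8.98
ee_pos: [638.7, -191.9, 109.0]
tool_rot: [2.064, 2.362, 0.027]
contact_force: [-0.4, 0.2, -0.0]
finger_gap: 33.5
```

```bash
python3 -c "
from h import *
goal(632,-219,33,6)"
```

```text
t 8.98 pos [ 638.67 -191.93  109.01] gap 33.5 F [-0.41  0.2  -0.05] q [ 0.58  0.67 -0.57  1.57  0.4   1.01  0.03]
turn [ 0.9  -0.46  1.69] shift now [-26.52 -11.44  75.64] shift after turn [-26.22  -9.47  76.01]
```

Emit:
{"name": "servo_tool", "arguments": {"plan": [0,-8,-3,0,0.3,-0.2,0.6,0,-8,-3,0,0.3,-0.2,0.6,0,-4,-2,0,0.2,0,0.3,0,0,0,0,0,0,0,0,0,0,15,0,0,0,0,0,0,15,0,0,0,0,0,0,12,0,0,0,0,0,0,5,0,0,0,0,0,0,0,0,0,0,0,0,0,0,0,0,0]}}

```text
t: 9.82
ee_pos: [636.8, -217.7, 67.2]
tool_rot: [2.1, 2.323, 0.007]
contact_force: [0.2, 0.9, -0.3]
finger_gap: 33.5
```

```bash
python3 -c "
from h import *
goal(632,-219,33,6)"
```

```text
t 9.82 pos [ 636.84 -217.74   67.17] gap 33.5 F [ 0.21  0.88 -0.33] q [ 0.58  0.72 -0.54  1.58  0.43  0.94  0.  ]
turn [ 0.6   0.27 -0.23] shift now [-0.61 -5.3  34.12] shift after turn [-0.75 -4.95 34.17]
```

Emit:
{"name": "servo_tool", "arguments": {"plan": [0,0,-1,10,0.3,0.1,0,0,0,-1,10,0.2,0.1,0,0,0,0,4,0,0,0,0,0,0,0,0,0,0,0,0,0,0,0,0,0]}}

```text
t: 10.23
ee_pos: [635.7, -218.2, 42.0]
tool_rot: [2.105, 2.328, 0.002]
contact_force: [-0.1, -0.6, 0.5]
finger_gap: 33.4
```

```bash
python3 -c "
from h import *
goal(635,-219,33,6)"
```

```text
t 10.23 pos [ 635.7  -218.15   42.  ] gap 33.4 F [-0.14 -0.58  0.48] q [ 0.58  0.75 -0.52  1.59  0.45  0.91 -0.01]
turn [ 0.14  0.07 -0.25] shift now [-0.76 -0.8   8.99] shift after turn [-0.77 -0.79  9.  ]
```

Emit:
{"name": "servo_tool", "arguments": {"plan": [0,0,0,2,0,0,0,0,0,0,2,0,0,0,0,0,0,2,0,0,0,0,0,0,2,0,0,0,0,0,0,1,0,0,0,0,0,0,0,0,0,0]}}

```text
t: 10.73
ee_pos: [636.6, -217.9, 33.1]
tool_rot: [2.104, 2.327, 0.003]
contact_force: [0.5, 0.2, -0.7]
finger_gap: 33.2
```

```bash
python3 -c "
from h import *
goal(635,-219,33,6)"
```

```text
t 10.73 pos [ 636.55 -217.94   33.14] gap 33.2 F [ 0.51  0.19 -0.65] q [ 0.57  0.76 -0.52  1.6   0.45  0.9  -0.01]
turn [ 0.24  0.1  -0.23] shift now [-0.9  -1.65  0.14] shift after turn [-0.89 -1.66  0.14]
```

Emit:
{"name": "servo_tool", "arguments": {"plan": [0,0,0,1,0,0,0,0,0,0,1,0,0,0,0,0,0,0,0,0,0]}}

```text
t: 10.98
ee_pos: [636.7, -218.0, 33.3]
tool_rot: [2.104, 2.326, 0.002]
contact_force: [0.8, 0.3, -0.2]
finger_gap: 33.6
```

Emit:
{"name": "servo_tool", "arguments": {"plan": [0,0,0,2.5,0,0,0,0,0,0,2.5,0,0,0]}}

```text
t: 11.15
ee_pos: [636.7, -218.5, 31.4]
tool_rot: [2.103, 2.325, 0.0]
contact_force: [-10.0, 1.7, 25.9]
finger_gap: 33.4
```

Touched at ~32. Ease up slightly and release.

Emit:
{"name": "servo_tool", "arguments": {"plan": [0,0,0,-1,0,0,0,0,0,0,0,0,0,0,0.6,0,0,0,0,0,0,0.6,0,0,0,0,0,0,0.6,0,0,0,0,0,0,0.6,0,0,0,0,0,0,0.6,0,0,0,0,0,0,0.6,0,0,-10,0,0,0,0.6,0,0,-20,0,0,0,0.6,0,0,-25,0,0,0,0.6,0,0,-25,0,0,0,0.6,0,0,-25,0,0,0,0.6,0,0,-20,0,0,0,0.6,0,0,0,0,0,0,0.6,0,0,0,0,0,0]}}

```text
t: 12.4
ee_pos: [635.1, -217.5, 165.6]
tool_rot: [2.104, 2.327, -0.0]
contact_force: [-0.0, 0.4, -0.2]
finger_gap: 55.0
```

```bash
python3 -c "
from h import *
goal(591.5,-130,200,0)
a=bot.get_image('top')[:,:,::-1][125:265,185:495];b=bot.get_image('scene')[:,:,::-1][120:330,150:470]
a=cv2.resize(a,(620,280),interpolation=2);b=cv2.resize(b,(488,320),interpolation=2);b=cv2.copyMakeBorder(b,0,0,0,132,0);cv2.imwrite('pics/v2.png',np.vstack([a,b]))"
```

```text
t 12.4 pos [ 635.11 -217.49  165.56] gap 55.0 F [-0.05  0.42 -0.2 ] q [ 0.6   0.63 -0.58  1.49  0.36  1.13  0.06]
turn [0.18 0.19 5.78] shift now [ 91.32 -34.48 -34.86] shift after turn [ 87.49 -43.61 -34.44]
```

View pics/v2.png

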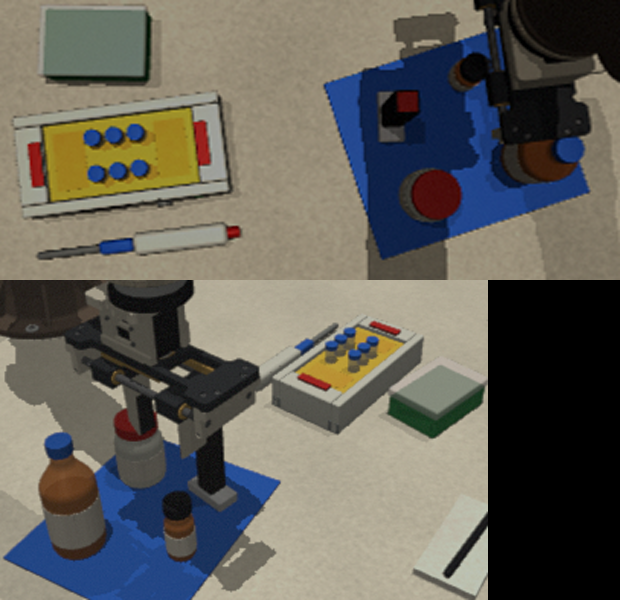

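Emit:
{"name": "servo_tool", "arguments": {"plan": [0.6,10,-5,-20,0,0,1.4,0.6,17,-9,-10,0,0,1.4,0.6,17,-9,0,0,0,1.4,0.6,15,-8,0,0,0,1,0.6,7,-3,0,0,0,0,0.6,0,0,0,0,0,0,0.6,0,0,0,0,0,0]}}

```text
t: 13.08
ee_pos: [591.6, -152.6, 187.3]
tool_rot: [-2.211, -2.222, 0.012]
contact_force: [-0.0, -0.3, -0.2]
finger_gap: 55.2
```

```bash
python3 -c "
from h import *
goal(591.5,-130,85,0)
t=bot.get_image('top');cv2.imwrite('pics/t2.png',t[:,:,::-1])
hsv=cv2.cvtColor(t,cv2.COLOR_RGB2HSV)
m=cv2.inRange(hsv,(20,120,60),(32,255,255));m[:160]=0;m[245:]=0;m[:,:180]=0;m[:,310:]=0
cn=max(cv2.findContours(m,0,2)[0],key=cv2.contourArea)
q=np.array([p2w('top',*p[0],44)[:2] for p in cn],np.float32);print('rack',cv2.minAreaRect(q))
m=cv2.inRange(hsv,(105,150,60),(125,255,255));m[:170]=0;m[230:]=0;m[:,:220]=0;m[:,270:]=0
for c in cv2.findContours(m,0,2)[0]:
  M=cv2.moments(c)
  if M['m00']>10:print('cap',p2w('top',M['m10']/M['m00'],M['m01']/M['m00'],74),M['m00'])
m=cv2.inRange(hsv,(0,150,60),(6,255,255));m[:170]=0;m[230:]=0;m[:,:180]=0;m[:,310:]=0
for c in cv2.findContours(m,0,2)[0]:
  M=cv2.moments(c)
  if M['m00']>10:print('tab',p2w('top',M['m10']/M['m00'],M['m01']/M['m00'],50),M['m00'])
"
```

```text
t 13.08 pos [ 591.63 -152.59  187.28] gap 55.2 F [-0.   -0.33 -0.24] q [ 0.56  0.52 -0.59  1.61  0.31  1.11 -0.1 ]
turn [-0.6   0.04  0.31] shift now [ 22.66   1.06 102.26] shift after turn [ 22.59  -0.13 102.28]
rack ((552.157470703125, 183.9114990234375), (87.48078918457031, 171.9868927001953), 6.426473617553711)
cap [529.42 203.93  74.  ] 38.5
cap [532.13 180.09  74.  ] 37.5
cap [534.28 156.15  74.  ] 40.0
cap [569.04 208.42  74.  ] 39.0
cap [571.74 184.51  74.  ] 36.0
cap [574.11 160.28  74.  ] 39.5
tab [541.97 278.31  50.  ] 100.5
tab [562.28  89.95  50.  ] 99.5
```

Emit:
{"name": "servo_tool", "arguments": {"plan": [0.6,8,0,0,-0.3,0,0.1,0.6,8,0,0,-0.3,0,0.1,0.6,3,0,5,0,0,0,0.6,0,0,5,0,0,0,0.6,0,0,3,0,0,0,0.6,0,0,0,0,0,0]}}

```text
t: 13.63
ee_pos: [592.5, -134.6, 171.0]
tool_rot: [-2.222, -2.22, 0.001]
contact_force: [-0.1, 0.7, -0.2]
finger_gap: 54.9
```

```bash
python3 -c "
from h import *
goal(591.5,-130,85,0)"
```

```text
t 13.63 pos [ 592.47 -134.57  171.03] gap 54.9 F [-0.06  0.67 -0.18] q [ 0.53  0.53 -0.59  1.65  0.32  1.06 -0.15]
turn [-0.02  0.01 -0.05] shift now [ 4.59 -0.94 86.03] shift after turn [ 4.57 -0.97 86.03]
```

Emit:
{"name": "servo_tool", "arguments": {"plan": [0.6,2.5,-0.5,10,0,0,0,0.6,2,-0.5,15,0,0,0,0.6,0,0,15,0,0,0,0.6,0,0,15,0,0,0,0.6,0,0,10,0,0,0,0.6,0,0,4,0,0,0,0.6,0,0,0,0,0,0,0.6,0,0,0,0,0,0]}}

```text
t: 14.3
ee_pos: [591.2, -130.6, 95.8]
tool_rot: [-2.224, -2.218, 0.001]
contact_force: [0.3, 0.2, -0.0]
finger_gap: 55.4
```

```bash
python3 -c "
from h import *
goal(591.5,-130,85,0)"
```

```text
t 14.3 pos [ 591.18 -130.63   95.8 ] gap 55.4 F [ 0.32  0.22 -0.01] q [ 0.5   0.6  -0.55  1.73  0.38  0.92 -0.21]
turn [-0.05  0.01 -0.15] shift now [ 0.63  0.33 10.8 ] shift after turn [ 0.63  0.32 10.8 ]
```

Emit:
{"name": "servo_tool", "arguments": {"plan": [0.6,0,0,5,0,0,0,0.6,0,0,4,0,0,0,0.6,0,0,0,0,0,0,0.35,0,0,0,0,0,0,0.35,0,0,0,0,0,0,0.35,0,0,0,0,0,0,0.35,0,0,0,0,0,0,0,0,0,0,0,0,0,0,0,0,0,0,0,0,0,0,0,0,0,0,0], "newtons": 20}}

```text
t: 15.13
ee_pos: [592.9, -131.0, 88.8]
tool_rot: [2.223, 2.216, 0.003]
contact_force: [-1.3, 0.2, -1.9]
finger_gap: 26.2
```

Emit:
{"name": "servo_tool", "arguments": {"plan": [0,0,0,0,0,0,0,0,0,0,0,0,0,0,0,0,0,0,0,0,0], "newtons": 50}}

```text
t: 15.38
ee_pos: [592.8, -130.9, 88.7]
tool_rot: [2.223, 2.216, 0.002]
contact_force: [0.0, -1.0, -0.7]
finger_gap: 25.4
```

```bash
python3 -c "
from h import *
goal(591.5,-130,85,0)"
```

```text
t 15.38 pos [ 592.79 -130.94   88.66] gap 25.4 F [ 0.04 -1.03 -0.71] q [ 0.5   0.61 -0.55  1.74  0.39  0.9  -0.22]
turn [ 0.18  0.06 -0.18] shift now [ 0.94 -1.3   3.66] shift after turn [ 0.94 -1.29  3.66]
```

Emit:
{"name": "servo_tool", "arguments": {"plan": [0,0,0,-8,0,0,0,0,0,0,-15,0,0,0,0,0,0,-20,0,0,0,0,0,0,-20,0,0,0,0,0,0,-20,0,0,-1.5,0,0,0,-20,0,0,-1.5,0,0,0,-10,0,0,-1.5,0,0,0,0,0,0,-1,0,0,0,0,0,0,0]}}

```text
t: 16.13
ee_pos: [590.6, -130.1, 208.9]
tool_rot: [-2.109, -2.328, 0.0]
contact_force: [0.5, 0.4, -3.3]
finger_gap: 25.5
```

```bash
python3 -c "
from h import *
goal(545.3,240.7,205,6.1)"
```

```text
t 16.13 pos [ 590.62 -130.13  208.86] gap 25.5 F [ 0.47  0.36 -3.28] q [ 0.55  0.49 -0.62  1.61  0.31  1.14 -0.05]
turn [-0.02  0.   -0.46] shift now [373.49  -8.64   3.85] shift after turn [373.55  -5.66   3.86]
```

Emit:
{"name": "servo_tool", "arguments": {"plan": [0,10,0,0,0,0,-0.4,0,20,0,0,0,0,0,0,24,0,0,0,0,0,0,24,0,0,0,0,0,0,24,0,0,0,0,0,0,24,0,0,0,0,0,0,24,0,0,0,0,0,0,24,0,0,0,0,0,0,24,0,0,0,0,0,0,24,0,0,0,0,0,0,24,0,0,0,0,0,0,24,0,0,0,0,0,0,24,0,0,0,0,0,0,20,0,0,0,0,0,0,14,0,0,0,0,0,0,8,0,0,0,0,0,0,0,0,0,0,0,0,0,0,0,0,0,0,0]}}

```text
t: 17.63
ee_pos: [537.1, 227.6, 189.9]
tool_rot: [-2.086, -2.319, 0.035]
contact_force: [-0.2, -0.3, -2.4]
finger_gap: 25.8
```

```bash
python3 -c "
from h import *
goal(545.3,240.7,150,6.1)"
```

```text
t 17.63 pos [537.07 227.63 189.86] gap 25.8 F [-0.18 -0.34 -2.45] q [-0.02  0.51 -0.68  1.66  0.33  1.12 -0.68]
turn [-1.81 -0.11 -0.04] shift now [12.05 10.82 39.57] shift after turn [12.12  9.57 39.86]
```

Emit:
{"name": "servo_tool", "arguments": {"plan": [0,5,4,8,-0.8,0,0,0,5,4,8,-0.8,0,0,0,2,1,8,-0.2,0,0,0,0,0,5,0,0,0,0,0,0,0,0,0,0,0,0,0,0,0,0,0]}}

```text
t: 18.13
ee_pos: [545.3, 233.6, 157.4]
tool_rot: [2.109, 2.327, -0.006]
contact_force: [0.2, 0.5, -1.7]
finger_gap: 25.5
```

```bash
python3 -c "
from h import *
goal(545.3,240.7,140,6.1)"
```

```text
t 18.13 pos [545.26 233.56 157.4 ] gap 25.5 F [ 0.21  0.47 -1.67] q [-0.05  0.54 -0.66  1.7   0.37  1.04 -0.73]
turn [-0.12  0.17 -0.47] shift now [ 7.16  0.78 17.37] shift after turn [ 7.1  0.8 17.4]
```

Emit:
{"name": "servo_tool", "arguments": {"plan": [0,3.5,0.4,6,-0.1,0.1,-0.3,0,3,0.4,6,0,0,-0.1,0,0.5,0,2,0,0,0,0,0,0,0,0,0,0,0,0,0,0,0,0,0]}}

```text
t: 18.55
ee_pos: [546.0, 239.8, 142.3]
tool_rot: [2.103, 2.333, -0.002]
contact_force: [-0.0, -0.7, -1.8]
finger_gap: 26.0
```

```bash
python3 -c "
from h import *
goal(545.3,240.7,128.7,6.1)
a=bot.get_image('top')[:,:,::-1][155:245,180:310];b=bot.get_image('scene')[:,:,::-1][100:220,310:440]
a=cv2.resize(a,(520,360),interpolation=2);b=cv2.resize(b,(520,480),interpolation=2)
cv2.imwrite('pics/v3.png',b)"
```

```text
t 18.55 pos [546.01 239.77 142.32] gap 26.0 F [-0.04 -0.65 -1.83] q [-0.06  0.56 -0.65  1.71  0.39  1.01 -0.74]
turn [-0.02  0.08 -0.17] shift now [ 1.02 -0.61 13.62] shift after turn [ 1.   -0.61 13.62]
```

View pics/v3.png

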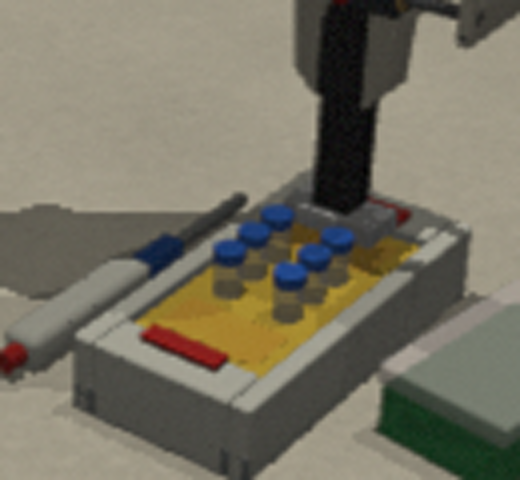

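Emit:
{"name": "servo_tool", "arguments": {"plan": [0,0.5,-0.3,4,0,0,-0.1,0,0,0,4,0,0,0,0,0,0,2,0,0,0,0,0,0,2,0,0,0,0,0,0,2,0,0,0]}}

```text
t: 19.07
ee_pos: [546.2, 240.5, 128.1]
tool_rot: [2.1, 2.334, 0.001]
contact_force: [-0.5, 0.1, 0.9]
finger_gap: 25.3
```

Emit:
{"name": "servo_tool", "arguments": {"plan": [0,0,0,2.5,0,0,0,0,0,0,2.5,0,0,0]}}

```text
t: 19.23
ee_pos: [546.8, 240.8, 125.0]
tool_rot: [2.1, 2.332, 0.002]
contact_force: [-4.9, -3.2, 18.1]
finger_gap: 25.9
```

Emit:
{"name": "servo_tool", "arguments": {"plan": [0,0,0,2.5,0,0,0,0,0,0,2.5,0,0,0]}}

```text
t: 19.4
ee_pos: [547.2, 240.8, 123.1]
tool_rot: [2.1, 2.329, 0.004]
contact_force: [-0.9, -0.3, -0.4]
finger_gap: 26.0
```

Emit:
{"name": "servo_tool", "arguments": {"plan": [0,0,0,2.5,0,0,0,0,0,0,2.5,0,0,0]}}

```text
t: 19.57
ee_pos: [547.7, 241.1, 118.8]
tool_rot: [2.099, 2.329, 0.006]
contact_force: [-0.2, -0.3, 1.8]
finger_gap: 25.9
```

Emit:
{"name": "servo_tool", "arguments": {"plan": [0,0,0,2.5,0,0,0,0,0,0,2.5,0,0,0]}}

```text
t: 19.73
ee_pos: [548.2, 242.2, 115.6]
tool_rot: [2.099, 2.328, 0.009]
contact_force: [-8.6, -1.5, 40.9]
finger_gap: 25.7
```

Emit:
{"name": "servo_tool", "arguments": {"plan": [0,0,0,2.5,0,0,0,0,0,0,2.5,0,0,0]}}

```text
t: 19.9
ee_pos: [547.8, 244.5, 115.3]
tool_rot: [2.097, 2.329, 0.013]
contact_force: [-7.7, -3.0, 26.7]
finger_gap: 25.9
```

Emit:
{"name": "servo_tool", "arguments": {"plan": [0,0,0,-8,0,0,0,0,0,0,-15,0,0,0,0,0,0,-15,0,0,0,0,0,0,-15,0,0,0,0,0,0,-10,0,0,0,0,0,0,0,0,0,0,0,0,0,0,0,0,0]}}

```text
t: 20.48
ee_pos: [546.0, 244.5, 179.2]
tool_rot: [2.097, 2.331, 0.009]
contact_force: [-0.2, -0.4, -1.8]
finger_gap: 25.8
```

```bash
python3 -c "
from h import *
goal(557.7,125.3,190,6.1)
b=bot.get_image('scene')[:,:,::-1][100:220,310:440]
b=cv2.resize(b,(520,480),interpolation=2)
cv2.imwrite('pics/v4.png',b)"
```

```text
t 20.48 pos [545.97 244.55 179.18] gap 25.8 F [-0.19 -0.36 -1.81] q [-0.06  0.52 -0.67  1.67  0.36  1.07 -0.73]
turn [ 0.48  0.03 -0.03] shift now [-119.83   -0.86  -10.76] shift after turn [-119.82   -1.01  -10.82]
```

View pics/v4.png

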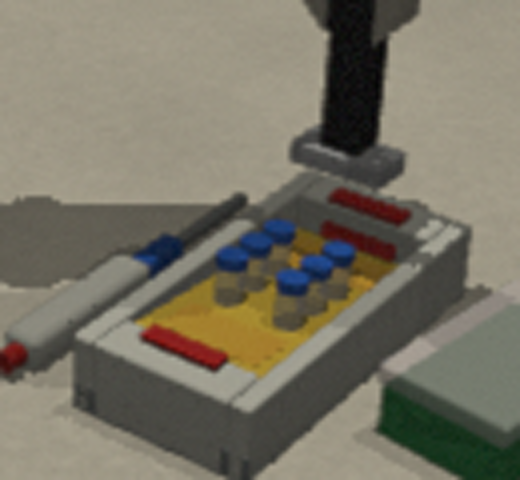

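Emit:
{"name": "servo_tool", "arguments": {"plan": [0,-8,0,-5,0.2,0,0,0,-15,0,-5,0.2,0,0,0,-18,0,-1,0,0,0,0,-18,0,-1,0,0,0,0,-18,0,-1,0,0,0,0,-15,0,-1,0,0,0,0,-8,0,0,0,0,0,0,0,0,0,0,0,0,0,0,0,0,0,0,0]}}

```text
t: 21.28
ee_pos: [554.2, 135.9, 187.8]
tool_rot: [-2.097, -2.333, 0.016]
contact_force: [0.4, 1.2, -3.0]
finger_gap: 25.7
```

```bash
python3 -c "
from h import *
goal(557.7,125.3,143,6.1)"
```

```text
t 21.28 pos [554.2  135.89 187.84] gap 25.7 F [ 0.43  1.24 -2.99] q [ 0.14  0.48 -0.67  1.71  0.33  1.08 -0.53]
turn [-0.62  0.18  0.01] shift now [-10.77   2.84  44.85] shift after turn [-10.9    2.36  44.84]
```

Emit:
{"name": "servo_tool", "arguments": {"plan": [0,-5,1,0,-0.3,0.1,0,0,-4,1,8,-0.3,0.1,0,0,-1,0,10,0,0,0,0,0,0,10,0,0,0,0,0,0,5,0,0,0,0,0,0,0,0,0,0,0,0,0,0,0,0,0]}}

```text
t: 21.87
ee_pos: [555.7, 129.3, 149.7]
tool_rot: [-2.091, -2.34, -0.001]
contact_force: [-0.9, -0.8, -1.5]
finger_gap: 25.7
```

```bash
python3 -c "
from h import *
goal(557.7,125.3,143,6.1)"
```

```text
t 21.87 pos [555.69 129.3  149.68] gap 25.7 F [-0.9  -0.76 -1.54] q [ 0.14  0.51 -0.66  1.76  0.36  0.99 -0.54]
turn [-0.1  -0.16  0.32] shift now [-4.22  1.56  6.66] shift after turn [-4.19  1.57  6.68]
```

Emit:
{"name": "servo_tool", "arguments": {"plan": [0,-2.5,1,3,0,-0.1,0.2,0,-2,1,3,0,0,0.1,0,0,0,0,0,0,0,0,0,0,0,0,0,0]}}

```text
t: 22.2
ee_pos: [558.6, 125.6, 143.3]
tool_rot: [-2.098, -2.336, 0.0]
contact_force: [-0.2, 0.7, -1.3]
finger_gap: 25.8
```

```bash
python3 -c "
from h import *
goal(557.7,125.3,128,6.1)"
```

```text
t 22.2 pos [558.6  125.59 143.3 ] gap 25.8 F [-0.16  0.67 -1.29] q [ 0.14  0.52 -0.65  1.76  0.37  0.98 -0.54]
turn [-0.08 -0.08  0.06] shift now [-0.22 -0.91 15.3 ] shift after turn [-0.2  -0.93 15.3 ]
```

Emit:
{"name": "servo_tool", "arguments": {"plan": [0,0,-0.5,4,0,0,0,0,0,-0.4,4,0,0,0,0,0,0,2,0,0,0,0,0,0,2,0,0,0,0,0,0,2,0,0,0]}}

```text
t: 22.62
ee_pos: [558.2, 125.6, 128.9]
tool_rot: [-2.099, -2.336, -0.002]
contact_force: [0.5, -0.0, -2.4]
finger_gap: 26.1
```

Emit:
{"name": "servo_tool", "arguments": {"plan": [0,0,0,2.5,0,0,0,0,0,0,2.5,0,0,0]}}

```text
t: 22.78
ee_pos: [558.5, 127.1, 124.1]
tool_rot: [-2.098, -2.337, -0.006]
contact_force: [-2.1, 4.2, 4.7]
finger_gap: 25.6
```

Emit:
{"name": "servo_tool", "arguments": {"plan": [0,0,0,2.5,0,0,0,0,0,0,2.5,0,0,0]}}

```text
t: 22.95
ee_pos: [558.9, 127.5, 120.7]
tool_rot: [2.098, 2.338, 0.006]
contact_force: [-4.5, -1.6, 15.7]
finger_gap: 25.9
```

Emit:
{"name": "servo_tool", "arguments": {"plan": [0,0,0,2.5,0,0,0,0,0,0,2.5,0,0,0]}}

```text
t: 23.12
ee_pos: [559.2, 127.3, 115.9]
tool_rot: [2.097, 2.337, 0.007]
contact_force: [0.1, 0.4, -1.0]
finger_gap: 25.7
```

Emit:
{"name": "servo_tool", "arguments": {"plan": [0,0,0,2.5,0,0,0,0,0,0,2.5,0,0,0]}}

```text
t: 23.28
ee_pos: [559.6, 127.2, 112.2]
tool_rot: [2.097, 2.336, 0.007]
contact_force: [-14.3, -6.7, 55.4]
finger_gap: 25.7
```

Bottomed at 112.2 (expected 112.7). Lift and look.

Emit:
{"name": "servo_tool", "arguments": {"plan": [0,0,0,-4,0,0,0,0,0,0,-12,0,0,0,0,0,0,-18,0,0,0,0,0,0,-20,0,0,0,0,0,0,-20,0,0,0,0,0,0,-10,0,0,0,0,0,0,0,0,0,0,0,0,0,0,0,0,0]}}

```text
t: 23.95
ee_pos: [558.3, 126.5, 200.0]
tool_rot: [2.098, 2.337, 0.003]
contact_force: [-0.3, -0.0, -2.4]
finger_gap: 25.8
```

```bash
python3 -c "
from h import *
goal(592.5,-130.5,205,0)
b=bot.get_image('scene')[:,:,::-1][100:220,310:440]
b=cv2.resize(b,(520,480),interpolation=2)
cv2.imwrite('pics/v5.png',b)"
```

```text
t 23.95 pos [558.28 126.48 200.01] gap 25.8 F [-0.3  -0.04 -2.44] q [ 0.16  0.46 -0.68  1.7   0.32  1.09 -0.5 ]
turn [ 0.12 -0.04  6.18] shift now [-259.17    6.35   -5.1 ] shift after turn [-256.98   34.22   -4.99]
```

View pics/v5.png

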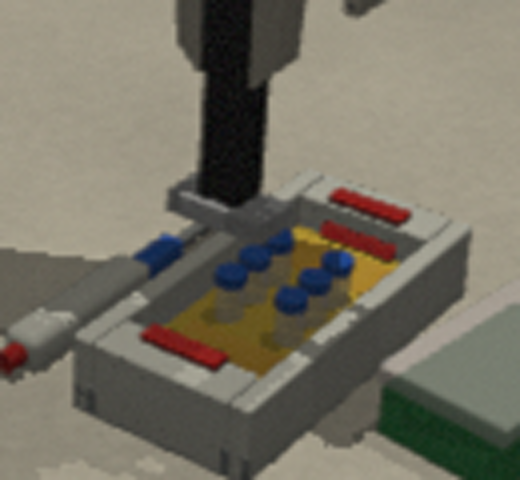

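Emit:
{"name": "servo_tool", "arguments": {"plan": [0,-10,0,-2,0,0,1.5,0,-18,0,-2,0,0,1.5,0,-20,2,-2,0,0,1.5,0,-22,3,-2,0,0,1,0,-22,3,-2,0,0,0,0,-22,3,-2,0,0,0,0,-22,3,-2,0,0,0,0,-22,3,-2,0,0,0,0,-22,3,-2,0,0,0,0,-20,3,-1,0,0,0,0,-16,2,0,0,0,0,0,-8,1,0,0,0,0,0,0,0,0,0,0,0,0,0,0,0,0,0,0]}}

```text
t: 25.17
ee_pos: [580.5, -118.8, 203.5]
tool_rot: [-2.224, -2.197, 0.028]
contact_force: [0.4, 0.0, -2.8]
finger_gap: 25.8
```

```bash
python3 -c "
from h import *
goal(592.5,-130.5,105,0)"
```

```text
t 25.17 pos [ 580.47 -118.83  203.53] gap 25.8 F [ 0.4   0.01 -2.82] q [ 0.52  0.49 -0.6   1.63  0.29  1.14 -0.17]
turn [-1.35  0.08 -0.71] shift now [-11.36  14.49  98.23] shift after turn [-11.67  12.03  98.53]
```

Emit:
{"name": "servo_tool", "arguments": {"plan": [0,-4,5,0,-0.5,0,-0.2,0,-4,5,8,-0.5,0,-0.2,0,-2,2,15,-0.2,0,-0.2,0,0,0,18,0,0,0,0,0,0,18,0,0,0,0,0,0,12,0,0,0,0,0,0,5,0,0,0,0,0,0,0,0,0,0,0,0,0,0,0,0,0]}}

```text
t: 25.92
ee_pos: [595.4, -120.9, 121.8]
tool_rot: [2.208, 2.234, 0.007]
contact_force: [0.3, -0.9, -1.8]
finger_gap: 26.0
```

```bash
python3 -c "
from h import *
goal(592.5,-130.5,89,0)"
```

```text
t 25.92 pos [ 595.38 -120.9   121.76] gap 26.0 F [ 0.33 -0.85 -1.81] q [ 0.5   0.58 -0.57  1.71  0.36  0.96 -0.19]
turn [ 0.22 -0.15  0.67] shift now [-9.65 -3.12 32.73] shift after turn [-9.6  -2.88 32.76]
```

Emit:
{"name": "servo_tool", "arguments": {"plan": [0,-5,-1.5,2,0.1,-0.1,0.3,0,-4,-1,7,0.1,0,0.3,0,0,0,8,0,0,0,0,0,0,4,0,0,0,0,0,0,0,0,0,0,0,0,0,0,0,0,0]}}

```text
t: 26.42
ee_pos: [594.7, -130.8, 101.1]
tool_rot: [2.219, 2.219, 0.005]
contact_force: [0.2, -0.3, -1.1]
finger_gap: 25.7
```

```bash
python3 -c "
from h import *
goal(592.5,-130.5,89,0)"
```

```text
t 26.42 pos [ 594.67 -130.83  101.12] gap 25.7 F [ 0.21 -0.26 -1.06] q [ 0.5   0.6  -0.55  1.72  0.38  0.92 -0.2 ]
turn [0.26 0.01 0.01] shift now [ 0.33 -2.23 12.11] shift after turn [ 0.33 -2.17 12.12]
```

Emit:
{"name": "servo_tool", "arguments": {"plan": [0,0,-1,4,0.2,0,0,0,0,0,3,0,0,0,0,0,0,2,0,0,0,0,0,0,1,0,0,0,0,0,0,0,0,0,0]}}

```text
t: 26.83
ee_pos: [593.9, -130.6, 90.5]
tool_rot: [2.22, 2.221, 0.001]
contact_force: [-0.3, 0.3, -2.5]
finger_gap: 25.8
```

Emit:
{"name": "servo_tool", "arguments": {"plan": [0,0,0,1.5,0,0,0,0,0,0,1.5,0,0,0,0,0,0,1.5,0,0,0]}}

```text
t: 27.08
ee_pos: [594.3, -130.6, 88.4]
tool_rot: [2.219, 2.22, 0.001]
contact_force: [-8.8, 0.0, 23.0]
finger_gap: 25.9
```

Seated; release slowly and retract.

Emit:
{"name": "servo_tool", "arguments": {"plan": [0,0,0,-1,0,0,0,0,0,0,0,0,0,0,0.6,0,0,0,0,0,0,0.6,0,0,0,0,0,0,0.6,0,0,0,0,0,0,0.6,0,0,0,0,0,0,0.6,0,0,0,0,0,0,0.6,0,0,0,0,0,0,0.6,0,0,-10,0,0,0,0.6,0,0,-20,0,0,0,0.6,0,0,-25,0,0,0,0.6,0,0,-25,0,0,0,0.6,0,0,-25,0,0,0,0.6,0,0,-20,0,0,0,0.6,0,0,-10,0,0,0,0.6,0,0,0,0,0,0], "newtons": 20}}

```text
t: 28.42
ee_pos: [593.7, -129.3, 234.7]
tool_rot: [2.218, 2.222, 0.003]
contact_force: [-0.1, -0.1, -0.3]
finger_gap: 54.9
```

Emit:
{"name": "servo_tool", "arguments": {"plan": [0.6,0,-10,0,0,0,0,0.6,0,-20,-5,0,0,0,0.6,0,-25,-5,0,0,0,0.6,0,-25,-5,0,0,0,0.6,0,-25,-5,0,0,0,0.6,0,-25,-5,0,0,0,0.6,0,-20,0,0,0,0,0.6,0,-10,0,0,0,0,0.6,0,0,0,0,0,0,0.6,0,0,0,0,0,0]}}

```text
t: 29.25
ee_pos: [413.9, -128.8, 247.4]
tool_rot: [-2.212, -2.211, 0.015]
contact_force: [0.3, 0.8, 0.5]
finger_gap: 55.3
```

```bash
python3 -c "
from h import *
goal(592.5,-130.5,105,0)
a=bot.get_image('top')[:,:,::-1];b=bot.get_image('scene')[:,:,::-1]
cv2.imwrite('pics/v6.png',np.vstack([cv2.resize(a[120:260,185:495],(640,289),interpolation=2),cv2.resize(b[110:320,150:470],(474,311),interpolation=2) if 0 else cv2.copyMakeBorder(cv2.resize(b[110:320,150:470],(474,311),interpolation=2),0,0,0,166,0)]))
t=a[:,:,::-1].copy();hsv=cv2.cvtColor(t,cv2.COLOR_RGB2HSV)
m=cv2.inRange(hsv,(105,150,40),(125,255,255));m[:170]=0;m[230:]=0;m[:,:220]=0;m[:,270:]=0
for c in cv2.findContours(m,0,2)[0]:
  M=cv2.moments(c)
  if M['m00']>10:print('cap@58',p2w('top',M['m10']/M['m00'],M['m01']/M['m00'],58))
"
```

```text
t 29.25 pos [ 413.87 -128.76  247.36] gap 55.3 F [0.31 0.82 0.47] q [ 0.77  0.18 -0.66  1.93  0.12  1.1   0.05]
turn [-0.96 -0.18 -0.05] shift now [ -2.03 180.99 139.34] shift after turn [ -1.74 178.63 142.36]
cap@58 [530.14 205.72  58.  ]
cap@58 [532.84 181.49  58.  ]
cap@58 [535.39 157.66  58.  ]
cap@58 [569.52 209.94  58.  ]
cap@58 [572.2  185.88  58.  ]
cap@58 [574.85 162.32  58.  ]
```

View pics/v6.png

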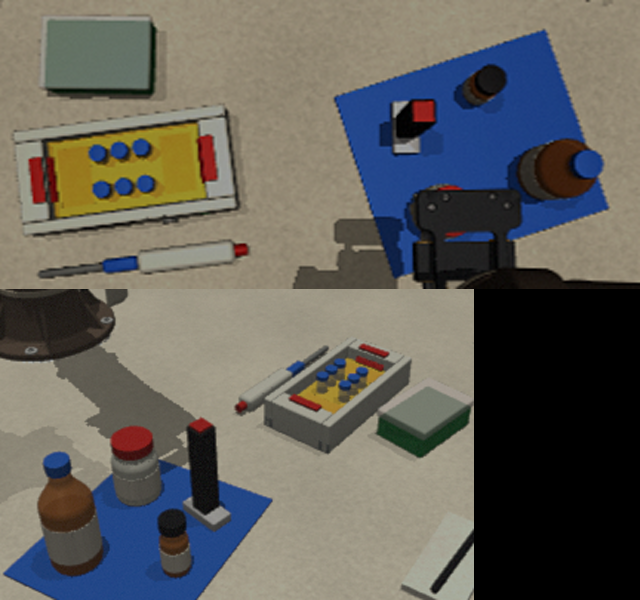

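```bash
python3 -c "
from h import *
hsv=cv2.cvtColor(bot.get_image('scene'),cv2.COLOR_RGB2HSV)
def caps(h):
  m=cv2.inRange(h,(105,130,40),(125,255,255));m[:135]=0;m[190:]=0;m[:,:355]=0;m[:,:][:,405:]=0
  n,_,s,c=cv2.connectedComponentsWithStats(m);return [(c[i],s[i,4]) for i in range(1,n) if s[i,4]>8]
P0=w2p('scene',[[552+u*.9943-v*.106,183+u*.106+v*.9943,0] for u in(-20,20) for v in(24,0,-24)])
ctr=np.array([552,183])
def pred(zA,zB):
  return w2p('scene',[[552+u*.9943-v*.106,183+u*.106+v*.9943,(zA+zB)/2+(zA-zB)*v/170+34] for u in(-20,20) for v in(24,0,-24)])
print('now');[print(*c) for c in caps(hsv)]
print('before');[print(*c) for c in caps(cv2.cvtColor(cv2.imread('pics/scene0.png'),cv2.COLOR_BGR2HSV))]
print('loose',pred(36,36));print('home',pred(20,20));print('Bup',pred(20,36))
"
```

```text
now
[373.09 163.94] 119
[388.23 170.04] 113
before
[372.67 158.51] 107
[388.14 163.93] 123
loose [[378.95 154.27]
 [373.04 158.53]
 [366.97 162.92]
 [393.89 159.84]
 [388.08 164.27]
 [382.1  168.84]]
home [[378.56 160.26]
 [372.7  164.58]
 [366.67 169.02]
 [393.37 165.91]
 [387.61 170.39]
 [381.67 175.  ]]
Bup [[378.7  158.12]
 [372.87 161.57]
 [366.86 165.12]
 [393.56 163.74]
 [387.84 167.34]
 [381.95 171.06]]
```

```bash
python3 -c "
from workcell import bot
print(bot.sign_off())"
```

```text
the job is handed in; nothing more can be done
None
```

I finished the job and handed it in at about 29 s, well under the 72 s limit. The amber vial now stands upright on the free part of the blue mat. I pressed the rack down with the hand press, first the +y end and then the -y end. The press is back upright on the mat, close to where it started.

**Last checks:**
- **Rack:** The -y end bottomed out within 0.5 mm of the expected home height. In the scene camera, the tube caps dropped 5.4–6.1 px. I expected about 6 px with both ends home, and only about 3 px if the second end had stayed up.
- **Forces:** The highest I read was about 57 N at the wrist, from a reading at the end of each move, while pushing the press on the second end. The limit is 120 N.
- **Other objects:** In the last pictures the vial and press stand upright. The bottle, tip box and pipette look unmoved, and so does the jar, though the gripper partly hides it in the top view. I checked these only by eye.

**Not as planned:** The arm overshot on the long moves, by up to about 49 mm while carrying the vial, and I corrected this before each placing or pressing. The foot also slid about 4 mm on the +y end during that press, and stayed on the bare patch.

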